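Set a batten against the fence and flip stop of a sawing board

TASK

The batten on the sawing board has to be cut to length. First flip the red stop finger on the fence over towards you so that it hangs down in front of the fence, then push the batten with your fingertips until its long side lies flat against the fence and its left end is butted up against the lowered stop finger. Slide it along the board without picking it up, and leave everything else on the bench where it is.

Things in the scene. Friction and masses are not known exactly. Their poses are not given: they have to be found in the camera images.
- board: Sawing board, fixed to the bench: white base 240 (x) x 460 (y) x 18 mm with an aluminium fence along its far side. Origin: centre of the underside, on the bench; z up, y along the fence (robot's left), x from the robot side towards the fence. The batten slides on the base, 18 mm above the bench. The dark lines at y = +30 mm are only the saw kerf; all is smooth there.
- fence_mid (a point): Middle of the foot of the fence's front face (the face towards the robot), 60 mm in +x from the board's origin and 18 mm up. The fence runs the whole 460 mm of the board, is 25 mm thick and its top is 68 mm above the bench.
- stop: Black carriage of the flip stop, clamped immovably on the fence near its left end. Axes parallel to the board's. Origin at the height of the fence's top (68 mm above the bench), 12.5 mm behind its front face, at the y of the stopping face: the red finger fills y = 0 to +14 mm of this frame. The carriage and its star knob lie at y = +16 to +62 mm, up to 34 mm above the origin.
- stop_face (a point): Where the batten's end has to come: on the plane of the lowered red finger's flat stopping face, which looks to -y (right), 21.5 mm in front of the fence and 38 mm above the bench.
- flip (a joint): Hinge of the red stop finger, rad. 3.2: standing up above the fence, as found; 0: hanging down in front of the fence, on its end stop. Axis along the fence through x = -24, z = +14 mm of the stop's frame. Turns lightly (60 g): pushed by its upper part from the far side of the fence towards the robot by some 0.5 rad, it passes its balance point (near 2.8) and drops by itself to 0 in 1 to 2 s.
- flip_tip (a point): Middle of the free end of the red stop finger, a plate 36 mm wide and 14 mm thick (along the fence), 56 mm from hinge axis to tip. Standing, it rises to 138 mm above the bench and spans x = -32 to +7 mm of the stop's frame; hanging, its end is 8 mm above the board's base and it spans x = -52 to -16 mm there, just in front of the fence.
- batten: Loose pale softwood batten, 60 mm (x) x 200 mm (y) x 25 mm thick, 100 to 200 g, lying flat on the board, askew, clear of the fence and right of the stop. Origin at the centre of its underside; long axis y, z up. At the finish its origin is 30 mm in front of the fence's face and 100 mm to the right (-y) of the stopping face. A pencil line crosses its top.
- offcut: Bystander: loose brown wood offcut 40 x 55 x 25 mm at the board's near left corner; origin at the centre of its underside.
- pencil: Bystander: red flat carpenter's pencil, about 175 x 12 x 8 mm, lying along the fence on the strip of board behind it; origin under the middle of its painted part.
- tape: Bystander: yellow tape measure 74 x 44 x 66 mm standing on the bench right of the board; origin at the centre of its underside.
- square: Bystander: try square lying on the bench right of the board, dark wood stock 115 mm long and 18 mm high, steel blade 150 mm; origin under the middle of the stock, blade along its +x.
- hammer: Bystander: hammer, 300 mm long, lying on the bench left of the board.
- screwdriver: Bystander: screwdriver with an orange handle, 200 mm long, lying on the bench left of the hammer.
- spray: Bystander: red and white spray can, 65 mm across and 160 mm high, standing on the bench beyond the board.
- jar: Bystander: glass jar with a white lid, 76 mm across and 95 mm high, standing on the bench beyond the board.
Not all that is in view belongs to the job. Leave any yellow look-alike of the batten alone.

How it is judged:
By the outcome, as a careful person would: the job done as asked, in the order asked, and still so for the second after the job is handed in, with the robot touching nothing.
It also fails if it takes over 67 s, if anything falls off the work surface, if the arm or the gripper's body presses on something with over 40 N, if the wrist force passes 120 N, or if a joint passes its speed limit or range.

ROBOT

A 6-joint arm with a two-finger parallel gripper is mounted at the origin on the work surface. World frame = base frame: x ahead of the robot, y to its left, z up, the work surface at z = 0. Lengths are in m, angles in degrees, forces in N, time in s.
With the tool pointing down it reaches from about 0.35 to 0.875 m from the base axis. Payload 4.2 kg.
Tool frame: the origin (TCP) lies on the centre line of the jaws, within the pads' length; the fingertips stand 19 mm ahead of it and the grasp point (between the pads) is the TCP; z points along the fingers, y is the line along which they close (so a half turn about z gives the same grasp; the last joint's range is limited). The gripper opens to 87 mm and grips with 3 to 60 N. Pads are 19 mm wide; open, the fingers measure 117 mm over their backs; the gripper's body (75 mm by 190 mm) begins 51 mm behind the grasp point.
Start: joints at [-57.433, 22.042, 0.453, 0, -68.411, -14.817], TCP at [0.191, -0.595, 0.242] pointing down, gripper open.
Joint ranges: [-179.83, 179.83], [-69.29, 118.12], [-61.27, 80.66], [-181.25, 117.63], [-171.15, -9.14], [-177.46, 177.46]. Speed limits (degrees/s): [159.86, 159.86, 180, 180, 180, 180].

INTERFACE

Orientations are given as a 3x3 rotation matrix whose columns are the frame's x, y, z axes.
In Python, from station import sense, capture, finish_job, search_frame, masks_of gives the robot as it stands.
- The arm moves only by the tool drive_tool, never from a script. Its argument "rows" is a list of rows, each a list of 7 numbers: the opening in per cent of the stroke, from 0 (shut) to 100 (fully open), then the shift along the world's x, y, z in mm, then the turn, a rotation vector about the world's x, y, z in rad. In form: [[fingers, dx, dy, dz, wx, wy, wz], ...]. A call has 1 to 5 rows; each row shifts and turns the commanded pose from where the row before left it; what a row does not reach is not made up. A row lasts 1/12 s, in which the tool goes at most 41.7 mm and 7.16 degrees, less where a joint would pass 70% of its speed; a pose out of reach is approached as far as the arm can. A call is refused whole if a number of a shift passes 41.7 or a number of a turn 0.125, either way. A call with a gripper value outside its range is refused whole. The fingers move at their own pace and stop on an object; the grip force is fixed at half the most. Time passes only in rows, so rows that do not move let the fingers close. It gives the time, the measured TCP pose, the force, the opening and the grip force at its end, in the units of the state.
- sense(): the state, without advancing time (a new reading comes with each control period).
- capture(name): name is "scene" or "side" or "wrist"; returns a dict with "frame" (420x560x3 uint8, red, green, blue), "z_map" (420x560 float32, m along the optical axis (not along the pixel's ray), 0 where there is no reading), "fx", "fy", "cx", "cy" (pixels), "R" (3x3) and "t" (3): a world point X has camera coordinates R X + t; the wrist camera has in their place "T_tool_cam" (4x4, takes a point from camera to tool coordinates, whose origin is the TCP and whose axes are the flange's). Camera axes: x right, y down, z forward; pixel columns grow to the right and rows downward; lengths in m; the calibration is good to about 2 mm. The wrist camera is an equidistant fisheye: a pixel r from the principal point sees the ray r / f radians off the axis. A picture is of the moment at which its call begins: read the wrist's pose just before it.
- finish_job(): hands the job in; it is judged then, once.
Trained networks look in a picture, given as the dict that the camera call returned (one of the last four; its "shot" number tells which), for a name from the list of things; names that differ only in an ending like _2 or _b are one class to them, and where a whole thing is asked for, a point or a joint stands for the part that bears it (a point fixed in the world has none). Each returns a list of dicts, best first, with "p" (0 to 1); they miss things now and then, are a little off and sometimes report something else, mostly with a low value. They report only what shows in the picture. A call takes as long as a camera call. They do not tell look-alikes from the thing itself.
- search_frame(label, picture): "xy" ([column, row] in pixels, amid what is visible of it).
- masks_of(label, picture): "region" (420x560 bool, what is visible of it) and "xy" ([column, row] in pixels, amid what is visible of it).
The state is a dict: "time_s": time; "joints": joint angles; "joint_velocities": joint speeds; "effort": joint torques, N m; "tcp_pos": TCP position; "ee_rot": TCP orientation; "wrist_force": force on the tool from outside, world axes, zero at the start; "moment": the same for the moment, N m; "gripper_width": opening from 0.0 (shut) to 1.0 (fully open); "gripper_force": force on a finger pad.
Only numpy, scipy, OpenCV 4.12 (cv2) and the standard library are available. Lean on these libraries where they do the work, as an engineer would, in place of code of your own. Each camera call takes 0.05 s, during which the arm holds its last target. There are 200 camera calls.

## Working session

There is one attempt and no reset: what is moved stays moved. The work goes in short steps, Python scripts to look and compute and a tool call to move; the robot and the scene stay as the last step left them, time stands still between calls to the robot, and variables do not carry over. Pictures are saved under pics/ and viewed, at most 10 in all, crops included, and the job is handed in when it is done.

Besides the shell and the picture viewer there is one more tool, called after "Emit:" as a command line: name --pt "numbers of a row" for each row, then --argument value for the rest. drive_tool: Moves the arm, as the interface text tells. Its arguments: {"type":"object","properties":{"rows":{"type":"array"}},"required":["rows"]}

```bash
mkdir -p pics; cat > h.py <<'E'
import numpy as np, cv2
from station import *
def cloud(c):
    z=c["z_map"]; v,u=np.mgrid[:z.shape[0],:z.shape[1]]
    P=np.stack([(u-c["cx"])/c["fx"]*z,(v-c["cy"])/c["fy"]*z,z],-1)
    W=(P-np.array(c["t"]))@np.array(c["R"]); W[z==0]=np.nan
    return W
def save(c,n): cv2.imwrite("pics/"+n,c["frame"][:,:,::-1])
E
python3 - <<'E'
from h import *
for n in ["scene","side"]:
    c=capture(n); save(c,n+"1.png"); W=cloud(c)
    for l in ["board","stop","flip","batten","pencil","offcut"]:
        for m in masks_of(l,c)[:3]:
            p=W[m["region"]]; p=p[~np.isnan(p[:,0])]
            print(n,l,round(m["p"],2),np.round(m["xy"]),m["region"].sum(),np.round(np.percentile(p,[2,50,98],axis=0),3).tolist() if len(p) else 0)
E
```

```text
scene board 0.68 [270. 232.] 8617 [[0.4, -0.216, 0.009], [0.574, 0.055, 0.02], [0.638, 0.234, 0.071]]
scene board 0.4 [218. 222.] 254 [[0.611, -0.156, 0.017], [0.622, -0.079, 0.026], [0.63, -0.0, 0.03]]
scene stop 0.97 [289. 244.] 622 [[0.498, 0.095, 0.019], [0.58, 0.153, 0.093], [0.597, 0.192, 0.139]]
scene flip 0.5 [282. 234.] 228 [[0.554, 0.131, 0.087], [0.574, 0.142, 0.121], [0.587, 0.145, 0.14]]
scene batten 0.95 [265. 203.] 1374 [[0.463, -0.136, 0.023], [0.5, -0.032, 0.044], [0.524, 0.058, 0.048]]
scene batten 0.94 [401. 226.] 1230 [[0.15, 0.197, 0.005], [0.249, 0.264, 0.026], [0.329, 0.321, 0.03]]
scene batten 0.62 [267. 132.] 987 [[0.181, -0.4, 0.001], [0.24, -0.298, 0.025], [0.286, -0.209, 0.031]]
scene pencil 0.67 [221. 224.] 249 [[0.609, -0.151, 0.017], [0.622, -0.072, 0.026], [0.629, -0.0, 0.031]]
scene offcut 0.63 [338. 231.] 361 [[0.397, 0.156, 0.021], [0.424, 0.184, 0.043], [0.439, 0.209, 0.048]]
side board 0.57 [261. 233.] 7364 [[0.388, -0.221, 0.005], [0.512, 0.071, 0.018], [0.62, 0.234, 0.07]]
side board 0.56 [231. 211.] 264 [[0.548, 0.095, 0.072], [0.565, 0.141, 0.116], [0.585, 0.145, 0.139]]
side stop 0.95 [226. 224.] 515 [[0.545, 0.134, 0.069], [0.567, 0.149, 0.095], [0.591, 0.191, 0.137]]
side flip 0.51 [230. 208.] 269 [[0.548, -0.012, 0.001], [0.565, 0.141, 0.115], [0.652, 0.145, 0.139]]
side batten 0.93 [280. 209.] 1088 [[0.46, -0.137, 0.02], [0.485, -0.02, 0.042], [0.518, 0.059, 0.046]]
side batten 0.82 [387. 181.] 819 [[0.178, -0.398, 0.004], [0.226, -0.285, 0.025], [0.277, -0.208, 0.029]]
side batten 0.59 [342. 300.] 2243 [[0.142, 0.195, 0.003], [0.232, 0.263, 0.024], [0.32, 0.324, 0.028]]
side offcut 0.73 [282. 257.] 319 [[0.391, 0.158, 0.022], [0.409, 0.193, 0.042], [0.429, 0.209, 0.046]]
side offcut 0.59 [230. 209.] 261 [[0.548, 0.13, 0.087], [0.565, 0.141, 0.115], [0.584, 0.146, 0.139]]
```

View pics/scene1.png

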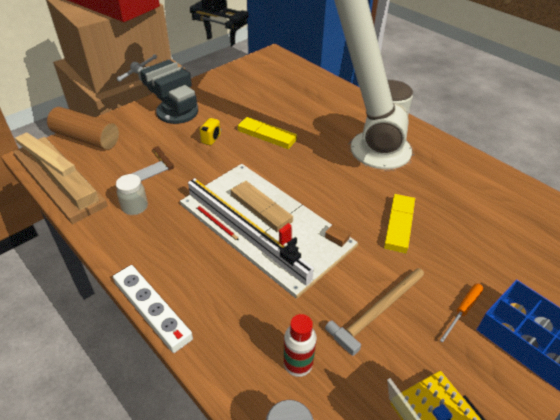

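View pics/side1.png

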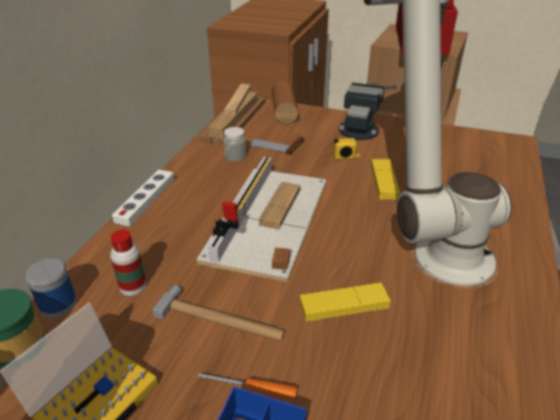

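Three batten candidates in the scene image: (265,203) pale, on the board; (401,226) and (267,132) yellow, on the bench. The pale one fits, because it lies on the board, askew, right of the stop. I'll confirm it in one crop and fit the poses.

```bash
python3 - <<'E'
from h import *
for n in ["scene","side"]:
    c=capture(n); W=cloud(c)
    if n=="scene":
        cv2.imwrite("pics/crop.png",cv2.resize(c["frame"][150:300,170:370,::-1],None,fx=4,fy=4,interpolation=3))
    z=W[...,2]; roi=(W[...,0]>.35)&(W[...,0]<.68)&(W[...,1]>-.3)&(W[...,1]<.3)
    f=W[roi&(z>.064)&(z<.073)&(W[...,0]>.53)&(W[...,1]<.12)]
    sl=np.polyfit(f[:,1],f[:,0],1); r=f[:,0]-np.polyval(sl,f[:,1])
    print(n,"fence top line x=",sl,np.percentile(r,[3,97]),len(f),f[:,1].min(),f[:,1].max(),np.median(f[:,2]))
    b=masks_of("board",c)[0]["region"]; p=W[b&(z>.01)&(z<.024)]
    print(" base z",np.median(p[:,2]),cv2.minAreaRect((p[:,:2]*1000).astype(np.float32)))
    m=[m for m in masks_of("batten",c) if np.nanmedian(W[m["region"]][:,0])>.4][0]["region"]
    p=W[m&(z>.037)]; print(" batten",cv2.minAreaRect((p[:,:2]*1000).astype(np.float32)),np.median(p[:,2]))
    rr=c["frame"].astype(int); red=(rr[...,0]>130)&(rr[...,1]<70)&roi&(z>.075)
    p=W[red]; print(" red",len(p),np.round(np.percentile(p,[0,3,50,97,100],axis=0),3).tolist())
E
```

```text
scene fence top line x= [-0.04804106  0.58876301] [-0.01302679  0.01174107] 910 -0.22455717316057167 0.11949051856138704 0.06931422585640232
 base z 0.01910602900135358 ((514.2281494140625, 1.9960174560546875), (245.5078125, 467.45428466796875), 2.5899438858032227)
 batten ((493.01812744140625, -40.153175354003906), (64.19937133789062, 204.44114685058594), 0.5077372193336487) 0.044082611728735385
 red 164 [[0.551, 0.132, 0.087], [0.557, 0.133, 0.092], [0.572, 0.143, 0.124], [0.587, 0.145, 0.139], [0.588, 0.146, 0.141]]
side fence top line x= [-0.05413937  0.58335848] [-0.01135772  0.01344118] 472 -0.22793228252383896 0.11666456764638555 0.06837641625149402
 base z 0.01798660095760246 ((511.3248291015625, 3.756134033203125), (243.9119873046875, 470.49761962890625), 2.6918671131134033)
 batten ((490.80670166015625, -42.35026550292969), (62.38395690917969, 210.76499938964844), 0.591939389705658) 0.04304260796357174
 red 191 [[0.551, 0.127, 0.092], [0.553, 0.133, 0.094], [0.568, 0.141, 0.121], [0.583, 0.145, 0.139], [0.584, 0.147, 0.141]]
```

View pics/crop.png

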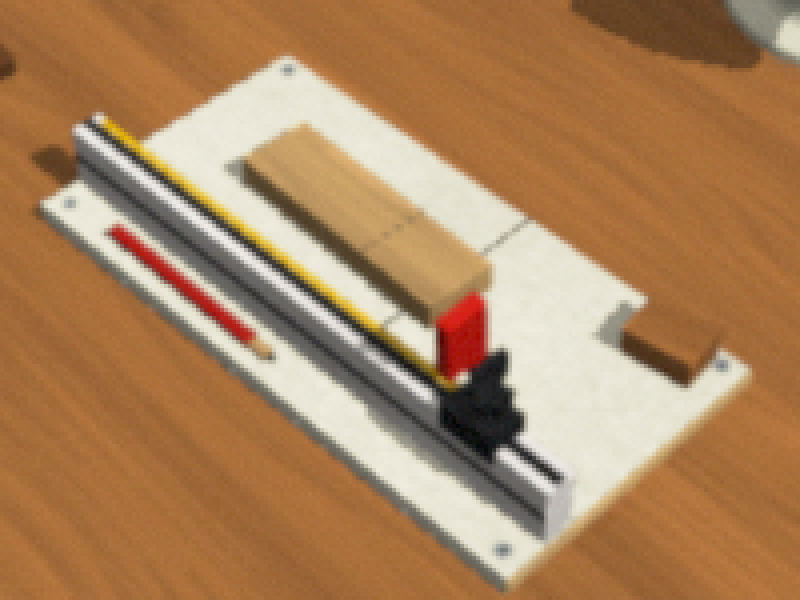

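The crop shows the pale batten with its pencil line on the board (crop about (370,225)), and the red finger standing at (462,335) in front of the black carriage. The batten choice is confirmed.

```bash
python3 - <<'E'
from h import *
s=sense(); print(s["time_s"],np.round(s["ee_rot"],3),s["tcp_pos"])
c=capture("scene"); W=cloud(c)
for l in ["spray","jar"]:
    m=masks_of(l,c)[0]; print(l,m["xy"],np.round(np.nanpercentile(W[m["region"]],[5,50,95],axis=0),3))
E
```

```text
1.0 [[-0.952 -0.305 -0.   ]
 [-0.305  0.952  0.   ]
 [ 0.     0.    -1.   ]] [ 0.19054781 -0.59521538  0.24155887]
spray [299.8, 344.5] [[0.722 0.345 0.017]
 [0.752 0.375 0.114]
 [0.769 0.393 0.162]]
jar [131.5, 190.8] [[ 0.723 -0.32   0.014]
 [ 0.757 -0.282  0.07 ]
 [ 0.783 -0.269  0.098]]
```

Emit:
drive_tool --pt "0 20 36 0 0 0 0" --pt "0 20 36 0 0 0 0" --pt "0 20 36 0 0 0 0" --pt "0 20 36 0 0 0 0" --pt "0 20 36 0 0 0 0"

```text
time_s: 1.57
tcp_pos: [0.291, -0.4136, 0.2417]
ee_rot: [[-0.953, -0.304, 0.0], [-0.304, 0.953, -0.0], [-0.0, -0.0, -1.0]]
wrist_force: [1.7, -0.4, 0.6]
gripper_width: 0.702
gripper_force: 0.0
```

Emit:
drive_tool --pt "0 23 34 0 0 0 -0.087" --pt "0 23 34 0 0 0 -0.087" --pt "0 23 34 0 0 0 -0.087" --pt "0 23 34 0 0 0 0" --pt "0 23 34 0 0 0 0"

```text
time_s: 1.98
tcp_pos: [0.4063, -0.2434, 0.242]
ee_rot: [[-0.999, -0.049, 0.001], [-0.049, 0.999, -0.0], [-0.001, -0.0, -1.0]]
wrist_force: [1.0, 0.4, 0.1]
gripper_width: 0.329
gripper_force: 0.0
```

Emit:
drive_tool --pt "0 23 34 0 0 0 0" --pt "0 23 34 0 0 0 0" --pt "0 23 34 0 0 0 0" --pt "0 23 34 0 0 0 0" --pt "0 23 34 0 0 0 0"

```text
time_s: 2.4
tcp_pos: [0.5214, -0.0732, 0.242]
ee_rot: [[-0.999, -0.049, 0.001], [-0.049, 0.999, 0.0], [-0.001, -0.0, -1.0]]
wrist_force: [0.4, -0.6, 0.1]
gripper_width: 0.015
gripper_force: 0.0
```

Emit:
drive_tool --pt "0 23 34 0 0 0 0" --pt "0 23 34 0 0 0 0" --pt "0 23 34 0 0 0 0" --pt "0 23 34 0 0 0 0" --pt "0 20 34 0 0 0 0"

```text
time_s: 2.82
tcp_pos: [0.6337, 0.0967, 0.2415]
ee_rot: [[-0.999, -0.049, 0.0], [-0.049, 0.999, -0.0], [-0.0, -0.0, -1.0]]
wrist_force: [0.6, -0.2, 0.2]
gripper_width: 0.006
gripper_force: 0.0
```

Emit:
drive_tool --pt "0 0 22 0 0 0 0" --pt "0 0 0 -20 0 0 0" --pt "0 0 0 -20 0 0 0" --pt "0 0 0 -10 0 0 0" --pt "0 0 0 0 0 0 0"

```text
time_s: 3.23
tcp_pos: [0.631, 0.1164, 0.1885]
ee_rot: [[-0.999, -0.049, -0.006], [-0.049, 0.999, -0.002], [0.006, -0.002, -1.0]]
wrist_force: [-0.0, 0.2, 0.5]
gripper_width: 0.005
gripper_force: 0.0
```

Emit:
drive_tool --pt "0 0 20 0 0 0 0" --pt "0 0 0 -20 0 0 0" --pt "0 0 0 -20 0 0 0" --pt "0 0 0 -17 0 0 0" --pt "0 0 0 0 0 0 0"

```text
time_s: 3.65
tcp_pos: [0.631, 0.1359, 0.1319]
ee_rot: [[-0.999, -0.048, -0.005], [-0.048, 0.999, -0.002], [0.005, -0.002, -1.0]]
wrist_force: [-0.7, -0.2, -1.1]
gripper_width: 0.006
gripper_force: 0.0
```

```bash
python3 - <<'E'
from h import *
print(np.round(sense()["tcp_pos"],4))
a=capture("scene"); b=capture("side")
cv2.imwrite("pics/pre.png",np.hstack([cv2.resize(x["frame"][150:290,s:s+140,::-1],(400,400)) for x,s in((a,220),(b,170))]))
E
```

```text
[0.631  0.1359 0.1319]
```

View pics/pre.png

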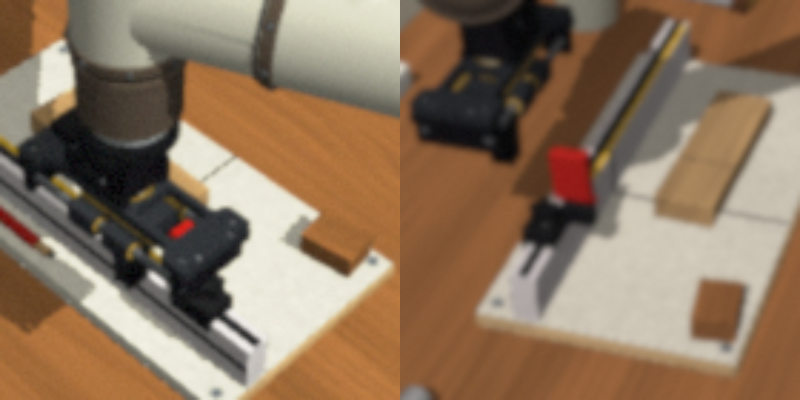

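The gripper's fingertips (right half, about (505,150)) are behind the red finger (570,175), above fence height. Now I'll push it towards the robot.

Emit:
drive_tool --pt "0 -15 0 0 0 0 0" --pt "0 -10 0 0 0 0 0" --pt "0 -6 0 0 0 0 0" --pt "0 -6 0 0 0 0 0" --pt "0 -6 0 0 0 0 0"

```text
time_s: 4.17
tcp_pos: [0.5906, 0.1371, 0.1363]
ee_rot: [[-0.999, -0.049, 0.004], [-0.049, 0.999, 0.001], [-0.004, 0.001, -1.0]]
wrist_force: [1.7, -0.2, 1.2]
gripper_width: 0.005
gripper_force: 0.8
```

Emit:
drive_tool --pt "0 -6 0 0 0 0 0" --pt "0 -6 0 0 0 0 0" --pt "0 -6 0 0 0 0 0" --pt "0 -6 0 0 0 0 0" --pt "0 0 0 0 0 0 0"

```text
time_s: 4.58
tcp_pos: [0.5654, 0.1369, 0.1365]
ee_rot: [[-0.999, -0.05, 0.002], [-0.05, 0.999, 0.0], [-0.002, 0.0, -1.0]]
wrist_force: [-2.0, -0.2, 6.4]
gripper_width: 0.007
gripper_force: 2.9
```

Emit:
drive_tool --pt "0 20 0 20 0 0 0" --pt "0 0 0 30 0 0 0" --pt "0 0 -20 30 0 0 0" --pt "0 0 -30 10 0 0 0" --pt "0 0 -30 0 0 0 0"

```text
time_s: 5.0
tcp_pos: [0.5865, 0.0569, 0.2279]
ee_rot: [[-0.999, -0.051, 0.005], [-0.051, 0.999, 0.002], [-0.005, 0.001, -1.0]]
wrist_force: [0.4, -0.1, 0.2]
gripper_width: 0.009
gripper_force: 0.0
```

```bash
python3 - <<'E'
from h import *
print(np.round(sense()["tcp_pos"],4))
b=capture("side"); W=cloud(b); rr=b["frame"].astype(int)
red=(rr[...,0]>120)&(rr[...,1]<70)&(W[...,0]>.45)&(W[...,0]<.6)&(W[...,1]>.1)&(W[...,1]<.18)&(W[...,2]>.02)
print(red.sum(),np.round(np.percentile(W[red],[2,50,98],axis=0),3))
E
```

```text
[0.5865 0.0569 0.2279]
216 [[0.5   0.129 0.074]
 [0.524 0.139 0.093]
 [0.557 0.143 0.108]]
```

Emit:
drive_tool --pt "100 -32 -20 0 0 0 0" --pt "100 -32 -20 0 0 0 0" --pt "100 -32 -20 0 0 0 0" --pt "100 -32 -20 0 0 0 0" --pt "100 -33 -20 0 0 0 0"

```text
time_s: 5.47
tcp_pos: [0.4219, -0.044, 0.2236]
ee_rot: [[-0.999, -0.049, -0.003], [-0.049, 0.999, -0.0], [0.003, -0.0, -1.0]]
wrist_force: [-0.2, -1.4, 0.1]
gripper_width: 0.3
gripper_force: 0.0
```

Emit:
drive_tool --pt "100 0 0 -20 0 0 0" --pt "100 0 0 -20 0 0 0" --pt "100 0 0 -20 0 0 0" --pt "100 0 0 0 0 0 0" --pt "100 0 0 0 0 0 0"

```text
time_s: 5.88
tcp_pos: [0.4235, -0.0434, 0.1639]
ee_rot: [[-0.999, -0.049, -0.004], [-0.049, 0.999, -0.001], [0.004, -0.001, -1.0]]
wrist_force: [0.0, -0.0, 0.4]
gripper_width: 0.679
gripper_force: 0.0
```

```bash
cat >> h.py <<'E'
def measure():
    s=sense(); print("t",s["time_s"],"tcp",np.round(s["tcp_pos"],4),"F",np.round(s["wrist_force"],1))
    out=[]
    for n in ["scene","side"]:
        b=capture(n); W=cloud(b); rr=b["frame"].astype(int); out.append(b); z=W[...,2]
        red=(rr[...,0]>110)&(rr[...,1]<60)&(W[...,0]>.45)&(W[...,0]<.6)&(W[...,1]>.1)&(W[...,1]<.18)&(z>.02)
        if red.sum(): print(n,"red",red.sum(),np.round(np.percentile(W[red],[2,50,98],axis=0),3).tolist())
        m=[m for m in masks_of("batten",b) if np.nanmedian(W[m["region"]][:,0])>.4]
        if m:
            p=W[m[0]["region"]&(abs(z-.043)<.004)]; 
            if len(p)<5: continue
            r=cv2.minAreaRect((p[:,:2]*1000).astype(np.float32))
            print(n,"batten",np.round(np.array(r[0]),1),np.round(r[1],1),round(r[2],2),"y",np.round(np.percentile(p[:,1],[1,99]),3),"x",np.round(np.percentile(p[:,0],[1,99]),3))
        f=W[(abs(z-.069)<.004)&(W[...,0]>.53)&(W[...,0]<.63)&(abs(W[...,1])<.22)]
        if len(f): q=np.polyfit(f[:,1],f[:,0],1); print(n,"fence front x=",np.round([q[1]-.0125,q[0]],4))
    return out
E
python3 - <<'E'
from h import *
a,b=measure()
cv2.imwrite("pics/m1.png",np.hstack([cv2.resize(x["frame"][150:290,s:s+140,::-1],(400,400)) for x,s in((a,220),(b,200))]))
E
```

```text
t 5.8833 tcp [ 0.4235 -0.0434  0.1639] F [ 0.  -0.   0.4]
scene red 32 [[0.537, 0.132, 0.079], [0.56, 0.138, 0.089], [0.566, 0.147, 0.095]]
scene batten [492.9 -42.1] [ 63.5 204.2] 0.84 y [-0.14   0.058] x [0.463 0.523]
scene fence front x= [ 0.5764 -0.0446]
side red 159 [[0.527, 0.132, 0.036], [0.541, 0.14, 0.055], [0.56, 0.145, 0.092]]
side batten [490. -42.] [ 60.9 205.8] 0.79 y [-0.14   0.058] x [0.461 0.519]
side fence front x= [ 0.5713 -0.0527]
```

View pics/m1.png

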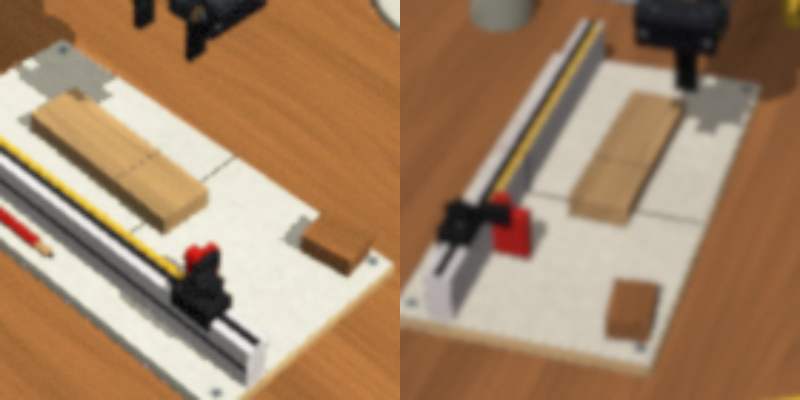

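The red finger hangs in front of the fence (right half, (512,228)) and the batten is untouched. I'll lower the open fingers in front of its near side and push.

Emit:
drive_tool --pt "100 0 0 -35 0 0 0" --pt "100 0 0 -35 0 0 0" --pt "100 0 0 -30 0 0 0" --pt "100 0 0 -16 0 0 0" --pt "100 0 0 0 0 0 0"

```text
time_s: 6.5
tcp_pos: [0.4228, -0.0436, 0.0462]
ee_rot: [[-0.999, -0.048, -0.006], [-0.048, 0.999, -0.002], [0.006, -0.001, -1.0]]
wrist_force: [-0.2, -0.6, -0.5]
gripper_width: 0.999
gripper_force: 0.0
```

Emit:
drive_tool --pt "100 8 0.4 0 0 0 0" --pt "100 8 0.4 0 0 0 0" --pt "100 7 0.4 0 0 0 0" --pt "100 7 0.4 0 0 0 0" --pt "100 7 0.4 0 0 0 0"

```text
time_s: 6.92
tcp_pos: [0.4619, -0.0413, 0.0494]
ee_rot: [[-0.999, -0.048, -0.0], [-0.048, 0.999, 0.0], [0.0, 0.0, -1.0]]
wrist_force: [-3.3, 0.3, 2.5]
gripper_width: 0.997
gripper_force: 1.5
```

Emit:
drive_tool --pt "100 7 0.4 0 0 0 0" --pt "100 7 0.4 0 0 0 0" --pt "100 7 0.4 0 0 0 0" --pt "100 7 0.4 0 0 0 0" --pt "100 6 0.4 0 0 0 0"

```text
time_s: 7.33
tcp_pos: [0.4963, -0.0392, 0.0485]
ee_rot: [[-0.999, -0.049, -0.0], [-0.049, 0.999, -0.0], [0.0, -0.0, -1.0]]
wrist_force: [-2.3, -0.1, 1.9]
gripper_width: 1.0
gripper_force: 1.4
```

```bash
python3 - <<'E'
from h import *
measure()
E
```

```text
t 7.3333 tcp [ 0.4963 -0.0392  0.0485] F [-2.3 -0.1  1.9]
scene red 33 [[0.537, 0.132, 0.079], [0.561, 0.139, 0.089], [0.566, 0.147, 0.095]]
scene batten [534.1 -38.4] [ 54.8 201.3] 2.65 y [-0.137  0.061] x [0.506 0.561]
scene fence front x= [ 0.5764 -0.0449]
side red 157 [[0.528, 0.13, 0.034], [0.541, 0.14, 0.055], [0.561, 0.144, 0.09]]
side batten [537.6 -36.8] [ 61.3 205.5] 2.84 y [-0.135  0.063] x [0.504 0.564]
side fence front x= [ 0.5711 -0.0562]
```

Emit:
drive_tool --pt "100 3 0.1 0 0 0 0" --pt "100 3 0.1 0 0 0 0" --pt "100 2 0.1 0 0 0 0" --pt "100 1 0 0 0 0 0" --pt "100 0 0 0 0 0 0"

```text
time_s: 7.95
tcp_pos: [0.5049, -0.0389, 0.0485]
ee_rot: [[-0.999, -0.049, 0.0], [-0.049, 0.999, 0.0], [-0.0, 0.0, -1.0]]
wrist_force: [-0.8, -0.6, -0.1]
gripper_width: 0.997
gripper_force: 0.4
```

Emit:
drive_tool --pt "100 1 0 0 0 0 0" --pt "100 0 0 0 0 0 0"

```text
time_s: 8.12
tcp_pos: [0.505, -0.039, 0.0484]
ee_rot: [[-0.999, -0.049, -0.001], [-0.049, 0.999, -0.0], [0.001, -0.0, -1.0]]
wrist_force: [-2.6, 0.5, 1.6]
gripper_width: 1.002
gripper_force: 1.4
```

Emit:
drive_tool --pt "100 1 0 0 0 0 0" --pt "100 0 0 0 0 0 0"

```text
time_s: 8.28
tcp_pos: [0.505, -0.039, 0.0483]
ee_rot: [[-0.999, -0.049, -0.003], [-0.049, 0.999, -0.0], [0.003, -0.0, -1.0]]
wrist_force: [-5.4, 1.9, 3.4]
gripper_width: 1.004
gripper_force: 2.6
```

Emit:
drive_tool --pt "100 1 0 0 0 0 0" --pt "100 0 0 0 0 0 0"

```text
time_s: 8.45
tcp_pos: [0.5051, -0.0391, 0.0482]
ee_rot: [[-0.999, -0.048, -0.005], [-0.048, 0.999, -0.001], [0.006, -0.0, -1.0]]
wrist_force: [-7.3, 2.8, 4.9]
gripper_width: 1.003
gripper_force: 3.4
```

Emit:
drive_tool --pt "100 1 0 0 0 0 0" --pt "100 0 0 0 0 0 0"

```text
time_s: 8.62
tcp_pos: [0.5051, -0.0392, 0.0481]
ee_rot: [[-0.999, -0.048, -0.007], [-0.048, 0.999, -0.001], [0.008, -0.0, -1.0]]
wrist_force: [-9.5, 2.6, 5.9]
gripper_width: 1.002
gripper_force: 4.3
```

Emit:
drive_tool --pt "100 -15 0 0 0 0 0" --pt "100 -15 0 0 0 0 0" --pt "50 0 0 30 0 0 0" --pt "0 0 -20 30 0 0 0" --pt "0 0 -38 0 0 0 0"

```text
time_s: 9.03
tcp_pos: [0.4842, -0.0955, 0.1145]
ee_rot: [[-0.998, -0.056, 0.015], [-0.056, 0.998, 0.0], [-0.015, -0.001, -1.0]]
wrist_force: [2.5, -0.3, 0.5]
gripper_width: 0.855
gripper_force: 0.0
```

Emit:
drive_tool --pt "0 25 -38 0 0 0 0" --pt "0 25 -38 0 0 0 0" --pt "0 22 -16 0 0 0 0" --pt "0 0 0 0 0 0 0" --pt "0 0 0 0 0 0 0"

```text
time_s: 9.45
tcp_pos: [0.5477, -0.1836, 0.1082]
ee_rot: [[-0.999, -0.047, 0.002], [-0.047, 0.999, -0.0], [-0.002, -0.0, -1.0]]
wrist_force: [1.0, 0.8, -0.0]
gripper_width: 0.478
gripper_force: 0.0
```

Emit:
drive_tool --pt "0 0 0 0 0 0 0" --pt "0 0 0 0 0 0 0" --pt "0 0 0 0 0 0 0" --pt "0 0 0 0 0 0 0" --pt "0 0 0 0 0 0 0"

```text
time_s: 9.87
tcp_pos: [0.5462, -0.1819, 0.1089]
ee_rot: [[-0.999, -0.05, 0.0], [-0.05, 0.999, -0.0], [-0.0, -0.0, -1.0]]
wrist_force: [-0.5, 0.5, -0.2]
gripper_width: 0.098
gripper_force: 0.0
```

```bash
python3 - <<'E'
from h import *
a,b=measure(); print(sense()["gripper_width"])
E
```

```text
t 9.8667 tcp [ 0.5462 -0.1819  0.1089] F [-0.5  0.5 -0.2]
scene red 33 [[0.537, 0.132, 0.078], [0.559, 0.138, 0.088], [0.566, 0.147, 0.094]]
scene batten [537.5 -38.2] [ 48.2 201.9] 2.84 y [-0.136  0.061] x [0.514 0.561]
scene fence front x= [ 0.5764 -0.0444]
side red 159 [[0.528, 0.131, 0.034], [0.541, 0.14, 0.056], [0.561, 0.145, 0.091]]
side batten [544.5 -38.2] [ 63.2 205.3] 3.4 y [-0.136  0.062] x [0.512 0.577]
side fence front x= [ 0.5714 -0.0532]
0.016703692852046908
```

Emit:
drive_tool --pt "0 4 0 -20 0 0 0" --pt "0 0 0 -20 0 0 0" --pt "0 0 0 -20 0 0 0" --pt "0 0 0 0 0 0 0" --pt "0 0 0 0 0 0 0"

```text
time_s: 10.48
tcp_pos: [0.5498, -0.1826, 0.0478]
ee_rot: [[-0.999, -0.049, -0.003], [-0.049, 0.999, -0.0], [0.003, 0.0, -1.0]]
wrist_force: [0.1, -0.2, 1.0]
gripper_width: 0.002
gripper_force: 0.0
```

Emit:
drive_tool --pt "0 -0.5 10 0 0 0 0" --pt "0 -0.5 8 0 0 0 0" --pt "0 -0.4 7 0 0 0 0" --pt "0 -0.4 7 0 0 0 0" --pt "0 -0.4 7 0 0 0 0"

```text
time_s: 10.9
tcp_pos: [0.5487, -0.1428, 0.0496]
ee_rot: [[-0.999, -0.05, 0.002], [-0.05, 0.999, -0.001], [-0.002, -0.001, -1.0]]
wrist_force: [-0.1, -2.7, 2.1]
gripper_width: 0.003
gripper_force: 1.2
```

Emit:
drive_tool --pt "0 -0.4 8 0 0 0 0" --pt "0 -0.4 8 0 0 0 0" --pt "0 -0.4 8 0 0 0 0" --pt "0 -0.4 8 0 0 0 0" --pt "0 -0.4 8 0 0 0 0"

```text
time_s: 11.32
tcp_pos: [0.546, -0.1027, 0.0485]
ee_rot: [[-0.999, -0.049, -0.0], [-0.049, 0.999, 0.0], [0.0, 0.0, -1.0]]
wrist_force: [0.5, -2.5, 1.6]
gripper_width: 0.002
gripper_force: 1.3
```

```bash
python3 - <<'E'
from h import *
a,b=measure()
E
```

```text
t 11.3167 tcp [ 0.546  -0.1027  0.0485] F [ 0.5 -2.5  1.6]
scene red 37 [[0.538, 0.13, 0.079], [0.56, 0.138, 0.089], [0.567, 0.148, 0.094]]
scene batten [535.3   7.6] [ 45.4 201.3] 2.88 y [-0.088  0.102] x [0.514 0.56 ]
scene fence front x= [ 0.576  -0.0414]
side red 159 [[0.529, 0.13, 0.034], [0.542, 0.139, 0.055], [0.561, 0.144, 0.092]]
side batten [542.   8.] [ 62.8 204. ] 3.03 y [-0.091  0.107] x [0.509 0.572]
side fence front x= [ 0.5717 -0.064 ]
```

Emit:
drive_tool --pt "0 -0.2 4 0 0 0 0" --pt "0 -0.2 4 0 0 0 0" --pt "0 -0.2 4 0 0 0 0" --pt "0 -0.1 3 0 0 0 0" --pt "0 -0.1 2 0 0 0 0"

```text
time_s: 11.93
tcp_pos: [0.5452, -0.0862, 0.0484]
ee_rot: [[-0.999, -0.049, -0.0], [-0.049, 0.999, -0.0], [0.0, 0.0, -1.0]]
wrist_force: [-0.6, -1.1, -0.4]
gripper_width: 0.008
gripper_force: 0.4
```

Emit:
drive_tool --pt "0 -0.1 1.5 0 0 0 0" --pt "0 -0.1 1.5 0 0 0 0"

```text
time_s: 12.1
tcp_pos: [0.5451, -0.0834, 0.0485]
ee_rot: [[-0.999, -0.049, -0.0], [-0.049, 0.999, -0.0], [0.0, -0.0, -1.0]]
wrist_force: [-0.1, -1.6, -0.0]
gripper_width: 0.006
gripper_force: 0.4
```

Emit:
drive_tool --pt "0 -0.1 1 0 0 0 0" --pt "0 -0.1 1 0 0 0 0"

```text
time_s: 12.27
tcp_pos: [0.5449, -0.0815, 0.0486]
ee_rot: [[-0.999, -0.049, -0.0], [-0.049, 0.999, -0.0], [0.0, -0.0, -1.0]]
wrist_force: [-0.1, -4.1, -0.6]
gripper_width: 0.004
gripper_force: 2.3
```

Emit:
drive_tool --pt "0 -0.1 1 0 0 0 0" --pt "0 0 1 0 0 0 0"

```text
time_s: 12.43
tcp_pos: [0.5444, -0.0812, 0.0487]
ee_rot: [[-0.999, -0.049, -0.001], [-0.049, 0.999, -0.002], [0.002, -0.002, -1.0]]
wrist_force: [0.5, -12.7, -0.1]
gripper_width: 0.009
gripper_force: 6.5
```

Emit:
drive_tool --pt "0 0 -10 0 0 0 0" --pt "0 0 -10 0 0 0 0" --pt "0 0 0 30 0 0 0" --pt "30 -20 0 30 0 0 0" --pt "60 -30 20 0 0 0 0"

```text
time_s: 12.85
tcp_pos: [0.5006, -0.0811, 0.1135]
ee_rot: [[-0.999, -0.047, 0.013], [-0.047, 0.999, -0.0], [-0.013, -0.001, -1.0]]
wrist_force: [1.8, 1.3, 0.6]
gripper_width: 0.086
gripper_force: 0.0
```

Emit:
drive_tool --pt "100 -35 35 0 0 0 0" --pt "100 0 35 0 0 0 0" --pt "100 0 26 0 0 0 0" --pt "100 0 0 0 0 0 0" --pt "100 0 0 0 0 0 0"

```text
time_s: 13.27
tcp_pos: [0.4657, 0.0118, 0.109]
ee_rot: [[-0.999, -0.051, 0.001], [-0.051, 0.999, 0.001], [-0.001, 0.001, -1.0]]
wrist_force: [0.5, 0.2, -0.7]
gripper_width: 0.451
gripper_force: 0.0
```

Emit:
drive_tool --pt "100 0 0 0 0 0 0" --pt "100 0 0 0 0 0 0" --pt "100 0 0 0 0 0 0" --pt "100 0 0 0 0 0 0" --pt "100 0 0 0 0 0 0"

```text
time_s: 13.68
tcp_pos: [0.4654, 0.0103, 0.1084]
ee_rot: [[-0.999, -0.048, -0.0], [-0.048, 0.999, -0.0], [0.0, -0.0, -1.0]]
wrist_force: [0.4, -0.9, -0.6]
gripper_width: 0.834
gripper_force: 0.0
```

```bash
python3 - <<'E'
from h import *
a,b=measure()
cv2.imwrite("pics/m2.png",np.hstack([cv2.resize(x["frame"][150:290,s:s+140,::-1],(400,400),interpolation=2) for x,s in((a,220),(b,200))]))
E
```

```text
t 13.6833 tcp [0.4654 0.0103 0.1084] F [ 0.4 -0.9 -0.6]
scene red 37 [[0.537, 0.131, 0.078], [0.559, 0.137, 0.089], [0.567, 0.147, 0.093]]
scene batten [534.9  18.5] [ 46.2 179.6] 2.82 y [-0.069  0.104] x [0.511 0.558]
scene fence front x= [ 0.5766 -0.0452]
side red 163 [[0.527, 0.131, 0.035], [0.541, 0.14, 0.055], [0.561, 0.144, 0.091]]
```

View pics/m2.png

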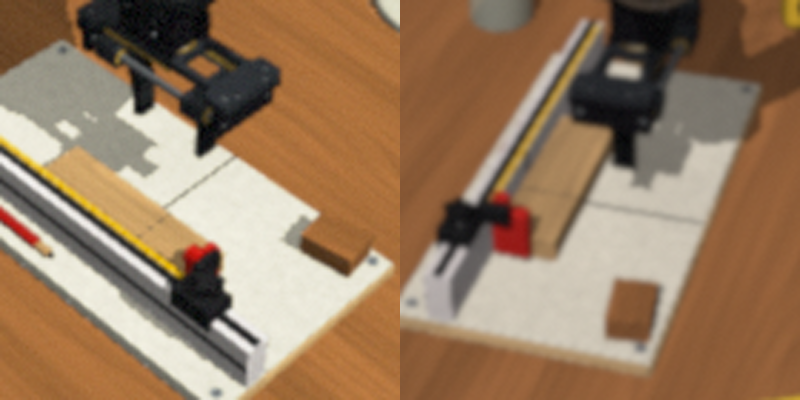

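The batten lies along the fence with its end at the red finger (right half, (520,240)). I'll give it one last press against the fence.

Emit:
drive_tool --pt "100 0 0 -30 0 0 0" --pt "100 0 0 -30 0 0 0" --pt "100 0 0 0 0 0 0" --pt "100 8 0.4 0 0 0 0" --pt "100 8 0.4 0 0 0 0"

```text
time_s: 14.3
tcp_pos: [0.4828, 0.012, 0.0497]
ee_rot: [[-0.999, -0.05, 0.002], [-0.05, 0.999, -0.0], [-0.002, -0.0, -1.0]]
wrist_force: [0.1, 0.4, 0.3]
gripper_width: 0.997
gripper_force: 0.0
```

Emit:
drive_tool --pt "100 8 0.4 0 0 0 0" --pt "100 6 0.3 0 0 0 0" --pt "100 3 0.1 0 0 0 0" --pt "100 2 0.1 0 0 0 0" --pt "100 1 0 0 0 0 0"

```text
time_s: 14.72
tcp_pos: [0.5016, 0.0126, 0.0489]
ee_rot: [[-0.999, -0.048, 0.0], [-0.048, 0.999, 0.0], [-0.0, 0.0, -1.0]]
wrist_force: [-0.4, -0.5, 1.4]
gripper_width: 1.0
gripper_force: 0.4
```

Emit:
drive_tool --pt "100 2 0.1 0 0 0 0" --pt "100 1 0 0 0 0 0" --pt "100 1 0 0 0 0 0"

```text
time_s: 14.97
tcp_pos: [0.5026, 0.0121, 0.0482]
ee_rot: [[-0.999, -0.048, -0.006], [-0.048, 0.999, -0.001], [0.006, -0.001, -1.0]]
wrist_force: [-7.8, 2.5, 6.2]
gripper_width: 1.001
gripper_force: 3.9
```

Emit:
drive_tool --pt "100 -15 0 0 0 0 0" --pt "100 -12 0 0 0 0 0" --pt "50 0 0 30 0 0 0" --pt "0 0 -15 30 0 0 0" --pt "0 0 -38 0 0 0 0"

```text
time_s: 15.38
tcp_pos: [0.4834, -0.0379, 0.1141]
ee_rot: [[-0.998, -0.057, 0.014], [-0.057, 0.998, 0.002], [-0.014, 0.001, -1.0]]
wrist_force: [2.5, -0.3, 1.1]
gripper_width: 0.855
gripper_force: 0.0
```

Emit:
drive_tool --pt "0 15 -35 0 0 0 0" --pt "0 25 -32 0 0 0 0" --pt "0 25 0 0 0 0 0" --pt "0 0 0 0 0 0 0" --pt "0 0 0 0 0 0 0"

```text
time_s: 15.8
tcp_pos: [0.5442, -0.1078, 0.1081]
ee_rot: [[-0.999, -0.047, 0.001], [-0.047, 0.999, 0.0], [-0.001, 0.0, -1.0]]
wrist_force: [-0.3, 0.0, -0.2]
gripper_width: 0.483
gripper_force: 0.0
```

Emit:
drive_tool --pt "0 0 0 0 0 0 0" --pt "0 0 0 0 0 0 0" --pt "0 0 0 0 0 0 0" --pt "0 0 0 0 0 0 0" --pt "0 0 0 0 0 0 0"

```text
time_s: 16.22
tcp_pos: [0.5431, -0.1068, 0.1088]
ee_rot: [[-0.999, -0.05, 0.0], [-0.05, 0.999, 0.0], [-0.0, 0.0, -1.0]]
wrist_force: [-0.5, -1.0, 0.0]
gripper_width: 0.097
gripper_force: 0.0
```

Emit:
drive_tool --pt "0 0 0 0 0 0 0" --pt "0 0 0 0 0 0 0" --pt "0 0 0 0 0 0 0"

```text
time_s: 16.47
tcp_pos: [0.5434, -0.1072, 0.1086]
ee_rot: [[-0.999, -0.049, 0.0], [-0.049, 0.999, 0.0], [-0.0, 0.0, -1.0]]
wrist_force: [-0.3, 0.3, -0.7]
gripper_width: 0.01
gripper_force: 0.0
```

Emit:
drive_tool --pt "0 4 0 -20 0 0 0" --pt "0 0 0 -20 0 0 0" --pt "0 0 0 -20 0 0 0" --pt "0 0 10 0 0 0 0" --pt "0 -0.5 8 0 0 0 0"

```text
time_s: 16.88
tcp_pos: [0.5464, -0.0889, 0.0479]
ee_rot: [[-0.999, -0.048, -0.002], [-0.048, 0.999, -0.0], [0.002, -0.0, -1.0]]
wrist_force: [1.1, 0.7, -0.5]
gripper_width: 0.006
gripper_force: 0.0
```

Emit:
drive_tool --pt "0 -0.2 4 0 0 0 0" --pt "0 -0.1 2 0 0 0 0" --pt "0 -0.1 1 0 0 0 0" --pt "0 0 1 0 0 0 0"

```text
time_s: 17.22
tcp_pos: [0.5475, -0.0814, 0.05]
ee_rot: [[-0.999, -0.05, 0.003], [-0.05, 0.999, -0.001], [-0.003, -0.001, -1.0]]
wrist_force: [0.8, -6.5, 1.8]
gripper_width: 0.008
gripper_force: 2.9
```

Emit:
drive_tool --pt "0 0 1 0 0 0 0" --pt "0 0 1 0 0 0 0"

```text
time_s: 17.38
tcp_pos: [0.5474, -0.0811, 0.05]
ee_rot: [[-0.999, -0.05, 0.002], [-0.05, 0.999, -0.002], [-0.002, -0.003, -1.0]]
wrist_force: [1.0, -12.8, 1.9]
gripper_width: 0.004
gripper_force: 6.6
```

Firm against the stop at the same place as before. Now I'll back off, rise clear and check.

Emit:
drive_tool --pt "0 0 -10 0 0 0 0" --pt "0 0 -15 0 0 0 0" --pt "0 0 0 40 0 0 0" --pt "0 0 0 40 0 0 0" --pt "0 -20 -30 40 0 0 0"

```text
time_s: 17.8
tcp_pos: [0.5339, -0.1265, 0.1622]
ee_rot: [[-0.999, -0.052, 0.004], [-0.052, 0.999, -0.0], [-0.004, -0.0, -1.0]]
wrist_force: [1.2, -0.3, -0.1]
gripper_width: 0.002
gripper_force: 0.0
```

Emit:
drive_tool --pt "0 -35 -35 20 0 0 0" --pt "0 -35 -35 0 0 0 0" --pt "0 -35 -35 0 0 0 0" --pt "0 -35 -35 0 0 0 0" --pt "0 0 0 0 0 0 0"

```text
time_s: 18.22
tcp_pos: [0.4099, -0.2459, 0.1752]
ee_rot: [[-0.999, -0.042, -0.002], [-0.042, 0.999, 0.002], [0.002, 0.002, -1.0]]
wrist_force: [0.9, 0.9, -0.5]
gripper_width: 0.005
gripper_force: 0.0
```

```bash
python3 - <<'E'
from h import *
a,b=measure()
cv2.imwrite("pics/m3.png",np.hstack([cv2.resize(x["frame"][150:290,s:s+140,::-1],(400,400),interpolation=2) for x,s in((a,200),(b,190))]))
E
```

```text
t 18.2167 tcp [ 0.4099 -0.2459  0.1752] F [ 0.9  0.9 -0.5]
scene red 37 [[0.538, 0.128, 0.078], [0.56, 0.137, 0.09], [0.565, 0.146, 0.093]]
scene batten [535.7  18.9] [ 46.9 187.4] 3.1 y [-0.07   0.106] x [0.512 0.56 ]
scene fence front x= [ 0.5763 -0.0451]
side red 163 [[0.527, 0.132, 0.034], [0.541, 0.14, 0.055], [0.561, 0.144, 0.092]]
side fence front x= [ 0.5712 -0.0551]
```

View pics/m3.png

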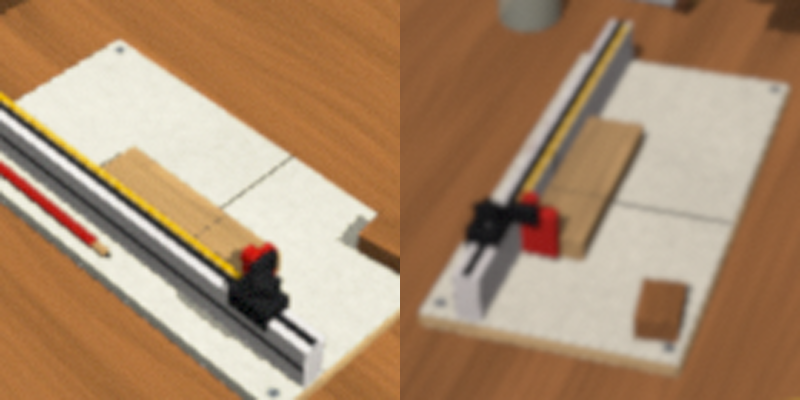

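The batten lies parallel to and against the fence, with its end at the hanging red finger (right half, (545,240)). The offcut and pencil are where they were, so I'm handing in.

```bash
python3 -c "
from station import *
print(finish_job())"
```

```text
the job is handed in; nothing more can be done
None
```

I flipped the stop finger down and slid the batten flat against the fence, its left end butted on the finger. I handed the job in after about 18 s; the offcut and pencil look unmoved and I touched nothing else, but no verdict came back.

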